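# Nudge the sounder disc into its seat and close the keeper

### The job

On the grey alarm housing, push the loose brass-topped sounder disc across the deck with the fingertips until it drops flat into its round seat inside the orange horseshoe, then push the red keeper round its pivot until it stops across the disc. Only push: do not lift or carry the disc, and leave the other things on the bench where they are.

Things in the scene. Friction and masses are not known exactly. Their poses are not given: they have to be found in the camera images.
- housing: Fixed grey alarm housing lying flat, 240 x 160 mm, its level top (the deck) 26 mm above the bench. Origin: centre of its underside on the bench; x axis (long side) points from the side where the disc starts towards the seat and the horseshoe; z up. A green connector strip up to 8 mm above the deck lies along its far short edge (x = 107 to 119 mm); four black cable glands stick out of the -y side. The point seat lies at x = 30, y = 0 mm.
- seat (a point): Centre of the floor of the round seat: a flat-bottomed recess 55 mm across with a black floor, 10 mm below the deck. Same axes as the housing. An orange horseshoe wall, inner radius 27.5 mm about the seat centre, 6 mm thick and 5 mm above the deck, runs round the far (+x) side from -60 to +60 degrees about the housing's x axis and stops the disc over the seat; the -x side is open, level with the deck.
- sounder: Loose sounder capsule: a black disc 50 mm across and 14 mm thick with a brass top, about 60 g, lying flat on the deck 65 to 105 mm from the seat centre, on the housing's -x side. Origin: centre of its underside. Seated, its underside lies on the seat floor and it stands 4 mm above the deck.
- keeper (a joint): Angle of the red keeper bar about its vertical pivot, rad. 0 = closed, at its stop, the bar lying across the seat centre (pointing along the housing's -y); it grows as the bar opens anticlockwise seen from above; 1.57 = bar along the housing's +x. Starts open, 1.5 to 2.1; stop at 2.3. Stays where it is left; takes about 1 N at the post. It turns clear over the horseshoe and over a seated disc but is blocked by a disc that is not down.
- pivot (a point): The keeper's pivot axis at deck height, at x = 30, y = 50 mm of the housing (50 mm to the +y side of the seat centre). A round steel boss of radius 11 mm surrounds it.
- keeper_post (a point): Centre of the top of the red upright post near the keeper's free end: radius 7 mm, 48 mm from the pivot axis, its top 30 mm above the deck. The bar is 12 mm wide, 8 mm thick, its underside 6.5 mm above the deck, and ends 58 mm from the pivot.
- standoff: Bystander: brass cylinder 16 mm across, 32 mm tall, standing loose on the deck near the corner at x = 85, y = -60 mm of the housing. Origin: centre of its underside.
- driver: Bystander: screwdriver with a green handle, lying on the mat. Origin on the bench beneath it.
- wrench: Bystander: steel wrench lying on the mat. Origin on the bench beneath it.
- flux: Bystander: small amber jar with a black cap, 50 mm across, 50 mm tall. Origin: centre of its underside.
- tape: Bystander: yellow tape ring, 80 mm across, 22 mm tall. Origin: centre of its underside.
- spool: Bystander: grey spool, 56 mm across, 42 mm tall. Origin: centre of its underside.
- terminal: Bystander: green terminal block, 50 x 20 x 18 mm. Origin: centre of its underside.
Not all that is in view belongs to the job. Of the things like the sounder, leave any that is green; of the rest the larger one is meant.

How it is judged:
By the outcome, as a careful person would: the job done as asked, in the order asked, and still so for the second after the job is handed in, with the robot touching nothing.
It also fails if it takes over 50 s, if anything falls off the work surface, if the arm or the gripper's body presses on something with over 40 N, if the wrist force passes 120 N, or if a joint passes its speed limit or range.

### The arm

A 6-joint arm with a two-finger parallel gripper is mounted at the origin on the work surface. World frame = base frame: x ahead of the robot, y to its left, z up, the work surface at z = 0. Lengths are in m, angles in rad, forces in N, time in s.
With the tool pointing down it reaches from about 0.35 to 0.775 m from the base axis. Payload 7.3 kg.
Tool frame: the origin (TCP) lies at the very end of the fingers, on their centre line; the grasp point (between the pads) lies 19 mm behind it (robot.hold_point_z is the distance from the TCP to the grasp point, in m); z points along the fingers, y is the direction in which the jaws open and shut (so a half turn about z gives the same grasp; the last joint's range is limited). The gripper opens to 92 mm and grips with 3 to 60 N. Pads are 19 mm wide; open, the fingers measure 130 mm over their backs; the gripper's body (75 mm by 190 mm) begins 47 mm behind the grasp point.
Start: joints at [1.088, 0.342, 1.524, -0, 1.275, -0.146], TCP at [0.173, 0.496, 0.227] pointing down, gripper open.
Joint ranges: [-2.53, 2.53], [-0.77, 2.02], [0.04, 2.7], [-1, 4.14], [0.28, 2.66], [-3.11, 3.11]. Speed limits (rad/s): [2.57, 2.57, 3.14, 3.14, 3.14, 3.14].

### API

Orientations are given as [roll, pitch, yaw] about the fixed x, y, z axes, in that order (R = Rz(yaw) Ry(pitch) Rx(roll)).
In Python, from cell import monitor, viewer, robot gives the robot as it stands.
- The arm moves only by the tool move_arm, never from a script. Its argument "deltas" is a list of rows, each an object of numbers: "x", "y", "z": the shift along the tool's x, y, z in m; "wx", "wy", "wz": the turn, a rotation vector about the tool's x, y, z in degrees; "hand": the opening, from 0 (shut) to 1 (fully open). In form: [{"x": .., "y": .., "z": .., "wx": .., "wy": .., "wz": .., "hand": ..}, ...]. A call has 1 to 8 rows; each row is the pose to reach, as a shift and turn from the pose commanded when the call began, along the tool's axes at that moment; what a row does not reach only later rows make up. A row lasts 1/8 s, in which the tool goes at most 62.5 mm and 10.7 degrees, less where a joint would pass 70% of its speed; a pose out of reach is approached as far as the arm can. A call with a gripper value outside its range is refused whole. The fingers move at their own pace and stop on an object; "grip_force" is the grip in N (left out, the last holds). Time passes only in rows, so rows that repeat a pose let the fingers close. It gives the time, the measured TCP pose, the force and the opening at its end, in the units of the state.
- monitor.observe(): the state, without advancing time (a new reading comes with each control period).
- viewer.read_camera(name): name is "scene" or "top" or "wrist"; returns the picture (400x640x3 uint8, red, green, blue); there is no depth.
- viewer.camera_params(name): a dict with "camera_matrix" (3x3 intrinsics, pixels), "R" (3x3) and "t" (3): a world point X has camera coordinates R X + t. Camera axes: x right, y down, z forward; pixel columns grow to the right and rows downward; lengths in m; the calibration is good to about 2 mm. A picture is of the moment at which its call begins: read the wrist's pose just before it. camera_params takes no time and is no camera call; for the wrist camera it gives the pose at the moment of the call.
- robot.hand_in(): hands the job in, once; it reports no verdict.
The state is a dict: "time": time; "qpos": joint angles; "qvel": joint speeds; "joint_efforts": joint torques, N m; "tool_pos": TCP position; "tool_rot": TCP orientation; "contact_force": force on the tool from outside, world axes, zero at the start; "torque": the same for the moment, N m; "opening": finger opening in m.
Only numpy, scipy, OpenCV 4.12 (cv2) and the standard library are available. Lean on these libraries where they do the work, as an engineer would, in place of code of your own. Each camera call takes 0.05 s, during which the arm holds its last target. There are 200 camera calls.

## Working session

There is one attempt and no reset: what is moved stays moved. The work goes in short steps, Python scripts to look and compute and a tool call to move; the robot and the scene stay as the last step left them, time stands still between calls to the robot, and variables do not carry over. Pictures are saved under pics/ and viewed, about 8 in all and at most 12, crops included, and the job is handed in when it is done.

Besides the shell and the picture viewer there is one more tool, called as name(argument=value, ...) on one line, values as JSON. move_arm: Moves the arm, as the interface text tells. Its arguments: {"type":"object","properties":{"deltas":{"type":"array","items":{"type":"object","properties":{"x":{"type":"number"},"y":{"type":"number"},"z":{"type":"number"},"wx":{"type":"number"},"wy":{"type":"number"},"wz":{"type":"number"},"hand":{"type":"number"}}}},"grip_force":{"type":"number"}},"required":["deltas"]}

```bash
mkdir -p pics
python3 - <<'E'
from cell import monitor, viewer, robot
import cv2,numpy as np
for n in("top","scene"):
    im=viewer.read_camera(n); cv2.imwrite(f"pics/{n}0.png",im[...,::-1])
    p=viewer.camera_params(n); print(n,np.round(p["camera_matrix"],1).tolist(),np.round(p["R"],3).tolist(),np.round(p["t"],3))
s=monitor.observe();print(s["time"],s["tool_pos"],s["tool_rot"],s["opening"])
E
```

```text
top [[361.1, 0.0, 318.4], [0.0, 361.1, 201.9], [0.0, 0.0, 1.0]] [[0.017, -1.0, 0.005], [-0.994, -0.018, -0.112], [0.112, -0.003, -0.994]] [-0.042  0.523  1.121]
scene [[444.0, 0.0, 323.1], [0.0, 444.0, 202.0], [0.0, 0.0, 1.0]] [[-0.602, 0.799, 0.002], [0.682, 0.515, -0.52], [-0.416, -0.312, -0.854]] [ 0.338 -0.305  1.383]
0.1 [0.17332103 0.49519006 0.22612015] [-3.14023795e+00 -1.79010924e-04  2.80477094e+00] 0.09200027896286456
```

View pics/top0.png

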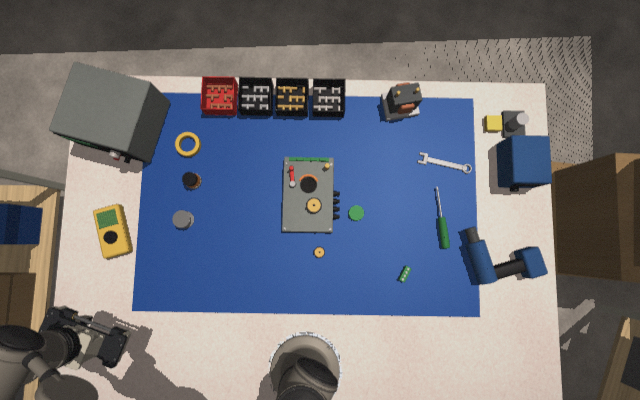

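View pics/scene0.png

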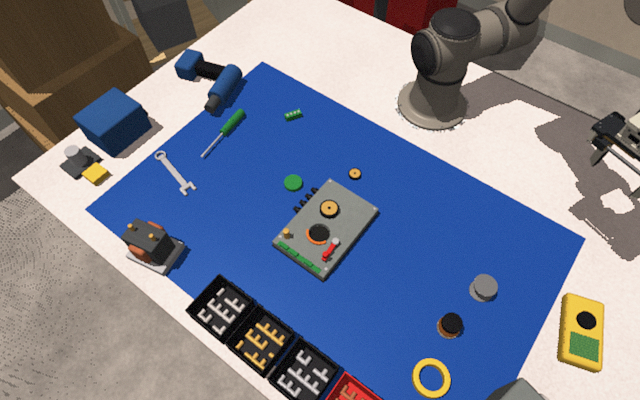

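Top view: the candidates are the brass disc on the deck (314,205), a small brass disc on the mat (319,252) and a green disc (356,213). I choose the large brass one on the deck. The housing is at about (283–334, 157–233), with the seat at (308,184) and the red keeper at (292,176).

```bash
cat > h.py <<'E'
from cell import monitor, viewer, robot
import cv2,numpy as np
from scipy.spatial.transform import Rotation as Ro
def cast(p,uv,z):
    K,R,t=(np.array(p[k]) for k in("camera_matrix","R","t"))
    uv=np.atleast_2d(uv).astype(float)
    d=np.c_[uv,np.ones(len(uv))]@np.linalg.inv(K).T@R
    c=-R.T@t
    return c+d*((z-c[2])/d[:,2])[:,None]
def st():
    s=monitor.observe();print("t",round(s["time"],2),"tcp",np.round(s["tool_pos"],4),"rpy",np.round(np.degrees(s["tool_rot"]),1),"F",np.round(s["contact_force"],1),"op",round(s["opening"],4));return s
E
python3 - <<'E'
from h import *
s=st()
p=viewer.camera_params("top"); im=cv2.imread("pics/top0.png"); 
print("corners",cast(p,[(283,157),(334,157),(333,232),(283,233)],.026).round(3).tolist())
print("disc,seat",cast(p,[(314,205)],.04).round(3),cast(p,[(308,184)],.016).round(3))
w=viewer.camera_params("wrist"); R=np.array(w["R"]);c=-R.T@w["t"]
T=Ro.from_euler("xyz",s["tool_rot"]).as_matrix()
print("tool axes cols",T.round(3).tolist()); print("cam in tool",(T.T@(c-s["tool_pos"])).round(3), "axes in tool",(R@T).round(3).tolist(),w["camera_matrix"])
E
python3 - <<'E'
import cv2
a=cv2.imread('pics/top0.png')[140:270,260:390]
cv2.imwrite('pics/crop1.png',cv2.resize(a,(585,585),interpolation=cv2.INTER_CUBIC))
E
```

```text
t 0.1 tcp [0.1733 0.4952 0.2261] rpy [-179.9   -0.   160.7] F [ 0.2  0.1 -0.7] op 0.092
corners [[0.668, 0.084, 0.026], [0.671, -0.081, 0.026], [0.429, -0.081, 0.026], [0.423, 0.077, 0.026]]
disc,seat [[ 0.512 -0.019  0.04 ]] [[0.583 0.002 0.016]]
tool axes cols [[-0.944, 0.33, -0.001], [0.33, 0.944, -0.001], [0.0, -0.001, -1.0]]
cam in tool [ 0.068  0.001 -0.159] axes in tool [[-0.001, 1.0, -0.001], [-0.968, -0.001, -0.251], [-0.251, 0.0, 0.968]] [[289.80527899   0.         318.99641546]
 [  0.         289.80527899 199.13893144]
 [  0.           0.           1.        ]]
```

View pics/crop1.png

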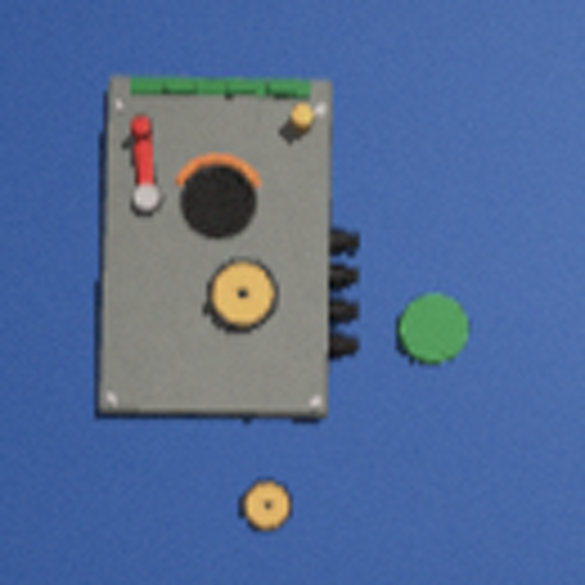

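The crop confirms the choice: a large brass disc with a black rim on the deck. The small brass one on the mat and the green one are decoys. Next I move the wrist camera over the housing.

move_arm(deltas=[{"x": -0.5, "y": -0.35, "z": 0.026, "wz": -35}, {"x": -0.5, "y": -0.35, "z": 0.026, "wz": -35}, {"x": -0.5, "y": -0.35, "z": 0.026, "wz": -35}, {"x": -0.5, "y": -0.35, "z": 0.026, "wz": -35}, {"x": -0.5, "y": -0.35, "z": 0.026, "wz": -35}, {"x": -0.5, "y": -0.35, "z": 0.026, "wz": -35}, {"x": -0.5, "y": -0.35, "z": 0.026, "wz": -35}, {"x": -0.5, "y": -0.35, "z": 0.026, "wz": -35}])

```text
schema error: expected keys x, y, z, wx, wy, wz, hand
```

move_arm(deltas=[{"x": -0.5, "y": -0.35, "z": 0.026, "wx": 0, "wy": 0, "wz": -35, "hand": 1}, {"x": -0.5, "y": -0.35, "z": 0.026, "wx": 0, "wy": 0, "wz": -35, "hand": 1}, {"x": -0.5, "y": -0.35, "z": 0.026, "wx": 0, "wy": 0, "wz": -35, "hand": 1}, {"x": -0.5, "y": -0.35, "z": 0.026, "wx": 0, "wy": 0, "wz": -35, "hand": 1}, {"x": -0.5, "y": -0.35, "z": 0.026, "wx": 0, "wy": 0, "wz": -35, "hand": 1}, {"x": -0.5, "y": -0.35, "z": 0.026, "wx": 0, "wy": 0, "wz": -35, "hand": 1}, {"x": -0.5, "y": -0.35, "z": 0.026, "wx": 0, "wy": 0, "wz": -35, "hand": 1}, {"x": -0.5, "y": -0.35, "z": 0.026, "wx": 0, "wy": 0, "wz": -35, "hand": 1}])

```text
time: 1.1
tool_pos: [0.4533, 0.1061, 0.2062]
tool_rot: [3.141, 0.0, -2.868]
contact_force: [1.4, 0.6, 0.7]
opening: 0.0917
```

move_arm(deltas=[{"x": -0.045, "y": -0.12, "z": 0, "wx": 0, "wy": 0, "wz": 0, "hand": 1}, {"x": -0.045, "y": -0.12, "z": 0, "wx": 0, "wy": 0, "wz": 0, "hand": 1}, {"x": -0.045, "y": -0.12, "z": 0, "wx": 0, "wy": 0, "wz": 0, "hand": 1}, {"x": -0.045, "y": -0.12, "z": 0, "wx": 0, "wy": 0, "wz": 0, "hand": 1}, {"x": -0.045, "y": -0.12, "z": 0, "wx": 0, "wy": 0, "wz": 0, "hand": 1}])

```text
time: 1.72
tool_pos: [0.5275, 0.006, 0.2064]
tool_rot: [3.141, -0.001, -2.866]
contact_force: [0.3, -0.3, -1.2]
opening: 0.0919
```

Run:
```python
from h import *
s=st(); p=viewer.camera_params("wrist"); im=viewer.read_camera("wrist")
np.savez("w1.npz",**p); cv2.imwrite("pics/w1.png",im[...,::-1])
```

```text
t 1.73 tcp [0.5275 0.006  0.2064] rpy [ 180.    -0.  -164.2] F [ 0.3 -0.3 -1.2] op 0.0919
```

View pics/w1.png

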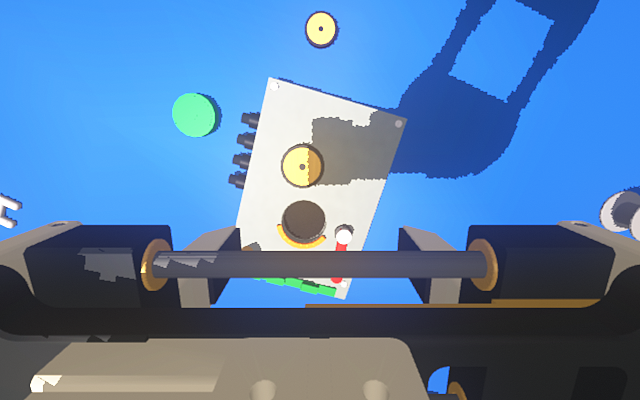

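The wrist picture shows the disc at (302,166), the seat at (304,220), the horseshoe below it, the boss at (344,233) and housing corners at (269,78) and (407,119). I measure these.

Run:
```python
from h import *
im=cv2.imread("pics/w1.png"); p=dict(np.load("w1.npz")); hsv=cv2.cvtColor(im,cv2.COLOR_BGR2HSV)
def blob(m,near):
    n,l,s,c=cv2.connectedComponentsWithStats(m.astype(np.uint8))
    ok=[i for i in range(1,n) if s[i,4]>60]
    i=min(ok,key=lambda i:np.hypot(*(c[i]-near)));return l==i
def circ(m,z,name,p):
    cs,_=cv2.findContours(m.astype(np.uint8),cv2.RETR_EXTERNAL,cv2.CHAIN_APPROX_NONE)
    c=cv2.convexHull(max(cs,key=cv2.contourArea))[:,0]
    P=cast(p,c,z)[:,:2].astype(np.float32); (x,y),r=cv2.minEnclosingCircle(P)
    A=np.c_[2*P,np.ones(len(P))]; q=np.linalg.lstsq(A,(P**2).sum(1),rcond=None)[0]
    print(name,"px",c.mean(0).round(1),"enc",round(x,4),round(y,4),round(r,4),"lsq",q[:2].round(4),"r",round(float(np.sqrt(q[2]+q[0]**2+q[1]**2)),4))
    return q[:2]
H,S,V=cv2.split(hsv)
brass=(H>12)&(H<35)&(S>70); circ(blob(brass,(302,166)),.040,"disc",p)
dark=(V<110)&(S<110)
win=np.zeros_like(dark);win[195:246,270:335]=1
circ(blob(dark&win,(303,218)),.026,"seat",p)
red=((H<6)|(H>172))&(S>120)
print("seat px hsv",hsv[218,303],"deck",hsv[140,280],"shadow deck",hsv[160,350])
cast_=cast(p,[(269,78),(407,119)],.026);print("corners",cast_.round(4).tolist()); d=cast_[0]-cast_[1]
print("len",np.linalg.norm(d),"yaw",np.degrees(np.arctan2(d[0],-d[1])))
# top view
p=viewer.camera_params("top"); im=cv2.imread("pics/top0.png"); H,S,V=cv2.split(cv2.cvtColor(im,cv2.COLOR_BGR2HSV))
circ(blob((H>12)&(H<35)&(S>70),(314,205)),.040,"disc top",p)
w=np.zeros(H.shape,bool);w[173:197,298:320]=1
circ(blob((V<70)&w,(308,184)),.026,"seat top",p)
# deck edges in top view
grey=((S<70)&(V>70)).astype(np.uint8); g=blob(cv2.morphologyEx(grey,cv2.MORPH_OPEN,np.ones((3,3))),(305,210))
cs,_=cv2.findContours(g.astype(np.uint8),cv2.RETR_EXTERNAL,cv2.CHAIN_APPROX_NONE)
P=cast(p,max(cs,key=cv2.contourArea)[:,0],.026)[:,:2].astype(np.float32); print("deck rect top",cv2.minAreaRect(P))
red=blob(((H<6)|(H>172))&(S>120),(291,172)); ys,xs=np.nonzero(red); print("red px",xs.min(),xs.max(),ys.min(),ys.max())
print("post top",cast(p,[(291.2,168.3)],.056).round(4),"boss",cast(p,[(292.4,183.8)],.04).round(4))
```

```text
disc px [302.1 165.6] enc 0.5128 -0.0162 0.0231 lsq [ 0.5126 -0.0163] r 0.0224
seat px [305.6 222.6] enc 0.5769 0.001 0.0255 lsq [0.5773 0.0015] r 0.0248
seat px hsv [ 12  58 115] deck [ 26   7 246] shadow deck [ 18  19 133]
corners [[0.4305, -0.077, 0.026], [0.4303, 0.0827, 0.026]]
len 0.1597489668876144 yaw 0.08277184635949156
disc top px [314.4 204.9] enc 0.512 -0.0177 0.0228 lsq [ 0.5121 -0.0171] r 0.0222
seat top px [308.  184.4] enc 0.5794 0.0014 0.0263 lsq [0.5794 0.0013] r 0.0253
deck rect top ((0.5379512310028076, 0.011861443519592285), (1.2244782447814941, 2.0368428230285645), 0.8630123138427734)
red px 201 237 76 114
post top [[0.6251 0.0545 0.056 ]] boss [[0.5785 0.0506 0.04  ]]
```

Measured in world coordinates: disc (0.5125,-0.0165), seat (0.580,0.002), housing yaw about 0–1°, deck width 159.7 mm (160 given). I place two half-open fingertips behind the disc, in line with the seat.

move_arm(deltas=[{"x": 0.063, "y": -0.0175, "z": 0.0, "wx": 0, "wy": 0, "wz": 0, "hand": 0.27}, {"x": 0.063, "y": -0.0175, "z": 0.03, "wx": 0, "wy": 0, "wz": 0, "hand": 0.27}, {"x": 0.063, "y": -0.0175, "z": 0.08, "wx": 0, "wy": 0, "wz": 0, "hand": 0.27}, {"x": 0.063, "y": -0.0175, "z": 0.12, "wx": 0, "wy": 0, "wz": 0, "hand": 0.27}, {"x": 0.063, "y": -0.0175, "z": 0.14, "wx": 0, "wy": 0, "wz": 0, "hand": 0.27}, {"x": 0.063, "y": -0.0175, "z": 0.155, "wx": 0, "wy": 0, "wz": 0, "hand": 0.27}, {"x": 0.063, "y": -0.0175, "z": 0.165, "wx": 0, "wy": 0, "wz": 0, "hand": 0.27}, {"x": 0.063, "y": -0.0175, "z": 0.165, "wx": 0, "wy": 0, "wz": 0, "hand": 0.27}])

```text
time: 2.78
tool_pos: [0.4721, -0.0286, 0.0413]
tool_rot: [3.141, -0.001, -2.867]
contact_force: [0.4, 0.3, -0.1]
opening: 0.0252
```

Run:
```python
from h import *
s=st(); a=viewer.read_camera("scene")[165:290,255:395,::-1]; b=viewer.read_camera("wrist")[...,::-1]
cv2.imwrite("pics/c2.png",np.vstack([cv2.resize(a,(420,375),interpolation=2),cv2.resize(b,(420,225))][:1]))
```

```text
t 2.77 tcp [ 0.4721 -0.0286  0.0413] rpy [ 180.    -0.  -164.2] F [ 0.4  0.3 -0.1] op 0.0252
```

View pics/c2.png

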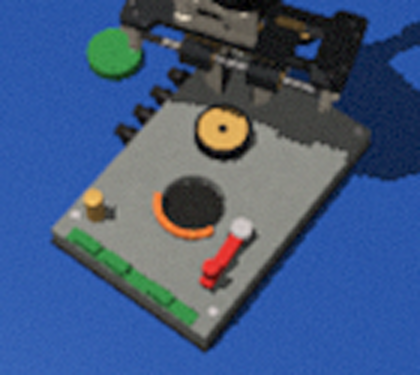

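The fingertips are behind the disc, clear of it and in line with the seat. I lower and push most of the way.

move_arm(deltas=[{"x": 0, "y": 0, "z": 0.012, "wx": 0, "wy": 0, "wz": 0, "hand": 0.27}, {"x": -0.006, "y": 0, "z": 0.012, "wx": 0, "wy": 0, "wz": 0, "hand": 0.27}, {"x": -0.012, "y": 0, "z": 0.012, "wx": 0, "wy": 0, "wz": 0, "hand": 0.27}, {"x": -0.019, "y": 0, "z": 0.012, "wx": 0, "wy": 0, "wz": 0, "hand": 0.27}, {"x": -0.026, "y": 0, "z": 0.012, "wx": 0, "wy": 0, "wz": 0, "hand": 0.27}, {"x": -0.033, "y": 0, "z": 0.012, "wx": 0, "wy": 0, "wz": 0, "hand": 0.27}, {"x": -0.04, "y": 0, "z": 0.012, "wx": 0, "wy": 0, "wz": 0, "hand": 0.27}, {"x": -0.045, "y": 0, "z": 0.012, "wx": 0, "wy": 0, "wz": 0, "hand": 0.27}])

```text
time: 3.88
tool_pos: [0.5162, -0.0169, 0.0294]
tool_rot: [3.142, 0.0, -2.867]
contact_force: [-0.4, -0.3, 0.5]
opening: 0.0247
```

Run:
```python
from h import *
s=st(); a=viewer.read_camera("scene")[...,::-1]; cv2.imwrite("pics/s3.png",a)
p=viewer.camera_params("scene");H,S,V=cv2.split(cv2.cvtColor(np.ascontiguousarray(a),cv2.COLOR_BGR2HSV))
m=((H>12)&(H<35)&(S>70)).astype(np.uint8);m[:,:260]=0
n,l,q,c=cv2.connectedComponentsWithStats(m)
for i in range(1,n):
    if q[i,4]>60:print(c[i].round(1),q[i,4],cast(p,c[i],.04).round(4))
```

```text
t 3.88 tcp [ 0.5162 -0.0169  0.0294] rpy [ 180.     0.  -164.3] F [-0.4 -0.3  0.5] op 0.0247
[354.3 172.9] 95 [[ 0.3846 -0.0279  0.04  ]]
[323.9 218.6] 225 [[ 0.5466 -0.0088  0.04  ]]
[286. 233.] 62 [[ 0.6362 -0.0593  0.04  ]]
[579.8 330.1] 2255 [[0.4318 0.6107 0.04  ]]
[445.2 331.3] 84 [[0.6127 0.375  0.04  ]]
[272.3 334.1] 246 [[0.8464 0.0752 0.04  ]]
[262.5 363.7] 63 [[0.9063 0.0989 0.04  ]]
[430.9 377.9] 765 [[0.7163 0.3983 0.04  ]]
```

The disc tracks in the cradle: measured (0.547,-0.009), expected (0.546,-0.008). About 35 mm remain.

move_arm(deltas=[{"x": -0.006, "y": 0.0005, "z": 0, "wx": 0, "wy": 0, "wz": 0, "hand": 0.27}, {"x": -0.012, "y": 0.001, "z": 0, "wx": 0, "wy": 0, "wz": 0, "hand": 0.27}, {"x": -0.018, "y": 0.001, "z": 0, "wx": 0, "wy": 0, "wz": 0, "hand": 0.27}, {"x": -0.024, "y": 0.001, "z": 0, "wx": 0, "wy": 0, "wz": 0, "hand": 0.27}, {"x": -0.029, "y": 0.001, "z": 0, "wx": 0, "wy": 0, "wz": 0, "hand": 0.27}, {"x": -0.033, "y": 0.001, "z": 0, "wx": 0, "wy": 0, "wz": 0, "hand": 0.27}, {"x": -0.036, "y": 0.001, "z": 0, "wx": 0, "wy": 0, "wz": 0, "hand": 0.27}, {"x": -0.036, "y": 0.001, "z": 0, "wx": 0, "wy": 0, "wz": 0, "hand": 0.27}])

```text
time: 4.92
tool_pos: [0.5503, -0.0063, 0.0294]
tool_rot: [3.142, 0.0, -2.867]
contact_force: [-0.6, -0.2, -0.0]
opening: 0.0249
```

Run:
```python
from h import *
s=st(); a=np.ascontiguousarray(viewer.read_camera("scene")[...,::-1]); cv2.imwrite("pics/s4.png",a)
cv2.imwrite("pics/c4.png",cv2.resize(a[165:290,255:395],(560,500),interpolation=2))
p=viewer.camera_params("scene");H,S,V=cv2.split(cv2.cvtColor(a,cv2.COLOR_BGR2HSV))
m=((H>12)&(H<35)&(S>70)).astype(np.uint8);m[:,:260]=0
n,l,q,c=cv2.connectedComponentsWithStats(m)
for i in range(1,5):
    if q[i,4]>60:print(c[i].round(1),q[i,4],cast(p,c[i],.04).round(4),cast(p,c[i],.03).round(4))
```

```text
t 4.92 tcp [ 0.5503 -0.0063  0.0294] rpy [ 180.     0.  -164.3] F [-0.6 -0.2 -0. ] op 0.0249
```

View pics/c4.png

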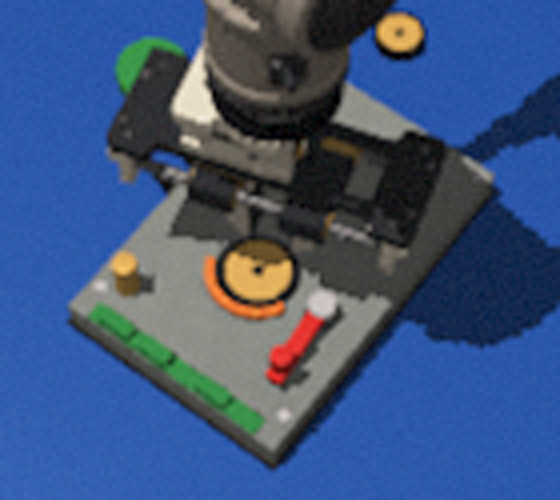

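The disc centre at (258,269) is over the seat, against or close to the horseshoe, but I can't tell whether it is down. I push a few mm more and watch the force.

move_arm(deltas=[{"x": -0.001, "y": 0, "z": 0, "wx": 0, "wy": 0, "wz": 0, "hand": 0.27}, {"x": -0.002, "y": 0, "z": 0, "wx": 0, "wy": 0, "wz": 0, "hand": 0.27}, {"x": -0.003, "y": 0, "z": 0, "wx": 0, "wy": 0, "wz": 0, "hand": 0.27}, {"x": -0.003, "y": 0, "z": 0, "wx": 0, "wy": 0, "wz": 0, "hand": 0.27}])

```text
time: 5.48
tool_pos: [0.5526, -0.0056, 0.0293]
tool_rot: [3.141, -0.001, -2.867]
contact_force: [-2.0, -0.7, 0.1]
opening: 0.0247
```

```bash
cat > disc.py <<'E'
from h import *
import sys
s=st()
for n in("scene","top"):
    a=np.ascontiguousarray(viewer.read_camera(n)[...,::-1]); cv2.imwrite(f"pics/{n}_{sys.argv[1]}.png",a)
    p=viewer.camera_params(n);H,S,V=cv2.split(cv2.cvtColor(a,cv2.COLOR_BGR2HSV))
    m=((H>15)&(H<35)&(S>70)).astype(np.uint8)
    K=np.array(p["camera_matrix"]);X=np.array(p["R"])@[.58,.002,.035]+p["t"];u=K@X;u=u[:2]/u[2]
    k,l,q,c=cv2.connectedComponentsWithStats(m)
    i=min((i for i in range(1,k) if q[i,4]>50),key=lambda i:np.hypot(*(c[i]-u)))
    cs,_=cv2.findContours((l==i).astype(np.uint8),0,1);h=cv2.convexHull(max(cs,key=len));e=cv2.fitEllipse(h)
    print(n,c[i].round(1),q[i],"ell",np.round(e[0],1),np.round(e[1],1),"z40",cast(p,e[0],.04).round(4),"z30",cast(p,e[0],.03).round(4))
E
python3 disc.py 5
```

```text
t 5.47 tcp [ 0.5526 -0.0056  0.0293] rpy [ 1.800e+02 -1.000e-01 -1.643e+02] F [-2.  -0.7  0.1] op 0.0247
scene [318.7 232.8] [310 225  18  16 223] ell [318.7 232.8] [15.8 17.5] z40 [[0.5867 0.0051 0.04  ]] z30 [[0.5826 0.0019 0.03  ]]
top [319.8 251.9] [317 247   7  11  62] ell [319.7 251.9] [ 7.2 10.4] z40 [[ 0.3656 -0.0396  0.04  ]] z30 [[ 0.3654 -0.0397  0.03  ]]
```

The force is 2 N, so the disc is stopped. The scene ray through it matches the finger-predicted centre (0.5826,0.003) only at z = 0.030, which is the seated height. I back off and lift.

move_arm(deltas=[{"x": 0.01, "y": 0, "z": 0, "wx": 0, "wy": 0, "wz": 0, "hand": 0.27}, {"x": 0.02, "y": 0, "z": -0.02, "wx": 0, "wy": 0, "wz": 0, "hand": 0.1}, {"x": 0.03, "y": 0, "z": -0.06, "wx": 0, "wy": 0, "wz": 0, "hand": 0}, {"x": 0.06, "y": 0, "z": -0.09, "wx": 0, "wy": 0, "wz": 0, "hand": 0}, {"x": 0.09, "y": 0, "z": -0.09, "wx": 0, "wy": 0, "wz": 0, "hand": 0}, {"x": 0.09, "y": 0, "z": -0.09, "wx": 0, "wy": 0, "wz": 0, "hand": 0}])

```text
time: 6.32
tool_pos: [0.4648, -0.0301, 0.1199]
tool_rot: [-3.142, 0.0, -2.869]
contact_force: [0.2, 0.2, 0.2]
opening: 0.0002
```

```bash
python3 disc.py 6
python3 - <<'E'
import sys; sys.argv=['x','7']
from h import *
a=cv2.imread("pics/scene_6.png")[190:290,255:395]
s=st();p=viewer.camera_params("wrist");w=viewer.read_camera("wrist")[...,::-1];np.savez("w6.npz",**p);cv2.imwrite("pics/w6.png",w)
t=cv2.imread("pics/top_6.png")[150:240,270:350]
cv2.imwrite("pics/c6.png",np.hstack([cv2.resize(a,(420,300),interpolation=2),cv2.resize(t,(267,300),interpolation=2)]))
E
```

```text
t 6.33 tcp [ 0.4648 -0.0301  0.1199] rpy [-180.     0.  -164.4] F [0.2 0.2 0.2] op 0.0002
scene [318.7 232.6] [310 225  18  16 228] ell [318.6 232.7] [15.9 17.8] z40 [[0.5866 0.005  0.04  ]] z30 [[0.5825 0.0019 0.03  ]]
top [308.2 180.9] [302 177  13   9  84] ell [308.  181.6] [ 9.8 12.9] z40 [[0.5865 0.001  0.04  ]] z30 [[0.5882 0.0013 0.03  ]]
t 6.42 tcp [ 0.4669 -0.03    0.1197] rpy [-1.800e+02  1.000e-01 -1.643e+02] F [ 0.4  0.2 -0.1] op 0.0006
```

View pics/c6.png

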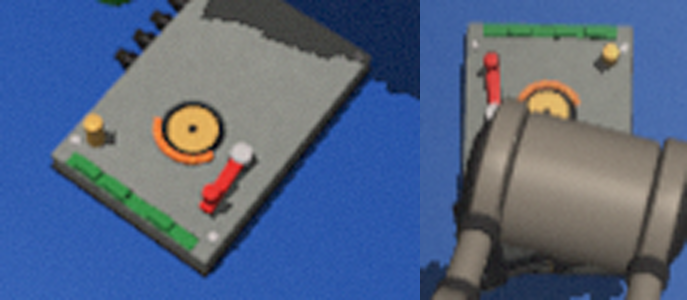

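The picture shows the disc centred inside the horseshoe with its rim low, so it is seated. The keeper is still open. I measure the post and pivot and compute the keeper path.

Run:
```python
from h import *
s=st();print(np.round(s["qpos"],2))
p=viewer.camera_params("scene")
print("post",cast(p,[(325.2,253)],.056).round(4),"boss",cast(p,[(335.2,240.5)],.042).round(4))
a=cv2.imread("pics/scene_6.png");H,S,V=cv2.split(cv2.cvtColor(a,cv2.COLOR_BGR2HSV))
m=((H<6)|(H>172))&(S>130);m[:230]=0;m[275:]=0;m[:,:300]=0;m[:,350:]=0
ys,xs=np.nonzero(m);[print(y,xs[ys==y].min(),xs[ys==y].max()) for y in sorted(set(ys))]
piv=np.array([.580,.052])
T=Ro.from_euler("xyz",s["tool_rot"]).as_matrix()
for th,off in((1.62,.03),):
    f=piv+.048*np.array([np.sin(th),-np.cos(th)])+off*np.array([np.cos(th),np.sin(th)])
    print("finger start",f.round(4),"tool delta",(T.T@(np.r_[f,.12]-s["tool_pos"])).round(4))
```

```text
t 6.47 tcp [ 0.4672 -0.03    0.1195] rpy [-1.800e+02  1.000e-01 -1.643e+02] F [0.6 0.5 0.9] op 0.0
[-0.23  0.36  1.83  0.    0.95 -2.07]
post [[0.6269 0.0555 0.056 ]] boss [[0.5801 0.0511 0.042 ]]
243 331 332
244 331 333
245 330 335
246 330 335
247 329 334
248 328 333
249 328 333
250 327 332
251 324 331
252 323 331
253 323 330
254 322 329
255 323 328
256 323 328
257 322 327
258 322 327
259 322 326
260 323 325
finger start [0.6265 0.0843] tool delta [-0.1843  0.0669 -0.0003]
```

move_arm(deltas=[{"x": -0.184, "y": 0.067, "z": 0, "wx": 0, "wy": 0, "wz": 104, "hand": 0}, {"x": -0.184, "y": 0.067, "z": 0, "wx": 0, "wy": 0, "wz": 104, "hand": 0}, {"x": -0.184, "y": 0.067, "z": 0, "wx": 0, "wy": 0, "wz": 104, "hand": 0}, {"x": -0.184, "y": 0.067, "z": 0, "wx": 0, "wy": 0, "wz": 104, "hand": 0}, {"x": -0.184, "y": 0.067, "z": 0, "wx": 0, "wy": 0, "wz": 104, "hand": 0}, {"x": -0.184, "y": 0.067, "z": 0, "wx": 0, "wy": 0, "wz": 104, "hand": 0}, {"x": -0.184, "y": 0.067, "z": 0, "wx": 0, "wy": 0, "wz": 104, "hand": 0}, {"x": -0.184, "y": 0.067, "z": 0, "wx": 0, "wy": 0, "wz": 104, "hand": 0}])

```text
time: 7.48
tool_pos: [0.6259, 0.0849, 0.1185]
tool_rot: [-3.141, -0.0, 1.914]
contact_force: [0.2, 0.1, -0.4]
opening: 0.0002
```

move_arm(deltas=[{"x": 0, "y": 0, "z": 0, "wx": 0, "wy": 0, "wz": 10, "hand": 0}, {"x": 0, "y": 0, "z": 0.01, "wx": 0, "wy": 0, "wz": 17, "hand": 0}, {"x": 0, "y": 0, "z": 0.04, "wx": 0, "wy": 0, "wz": 17, "hand": 0}, {"x": 0, "y": 0, "z": 0.06, "wx": 0, "wy": 0, "wz": 17, "hand": 0}, {"x": 0, "y": 0, "z": 0.073, "wx": 0, "wy": 0, "wz": 17, "hand": 0}, {"x": 0, "y": 0, "z": 0.073, "wx": 0, "wy": 0, "wz": 17, "hand": 0}])

```text
time: 8.22
tool_pos: [0.6251, 0.0846, 0.0452]
tool_rot: [-3.14, -0.0, 1.623]
contact_force: [-0.4, 0.0, 0.5]
opening: 0.0002
```

```bash
cat > arc.py <<'E'
from h import *
import sys
s=st(); T=Ro.from_euler("xyz",s["tool_rot"]).as_matrix(); y0=s["tool_rot"][2]
piv=np.array([.580,.052])
for th in map(float,sys.argv[1:]):
    f=piv+.048*np.array([np.sin(th),-np.cos(th)])+.0165*np.array([np.cos(th),np.sin(th)])
    d=T.T@(np.r_[f,.0455]-s["tool_pos"]); print(th,d.round(4),"wz",round(np.degrees(y0-th),1))
E
python3 arc.py 1.6 1.45 1.3 1.15 1.0 .85 .7 .6
```

```text
t 8.22 tcp [0.6251 0.0846 0.0452] rpy [-179.9   -0.    93. ] F [-0.4  0.   0.5] op 0.0002
1.6 [-0.0148  0.0016 -0.0003] wz 1.3
1.45 [-0.0222  0.0034 -0.0004] wz 9.9
1.3 [-0.0298  0.004  -0.0004] wz 18.5
1.15 [-0.0374  0.0035 -0.0004] wz 27.1
1.0 [-0.0448  0.0019 -0.0004] wz 35.7
0.85 [-0.0519 -0.0008 -0.0004] wz 44.3
0.7 [-0.0585 -0.0046 -0.0003] wz 52.9
0.6 [-0.0626 -0.0076 -0.0003] wz 58.6
```

move_arm(deltas=[{"x": -0.007, "y": 0.001, "z": 0, "wx": 0, "wy": 0, "wz": 1, "hand": 0}, {"x": -0.015, "y": 0.0015, "z": 0, "wx": 0, "wy": 0, "wz": 1.5, "hand": 0}, {"x": -0.022, "y": 0.0035, "z": 0, "wx": 0, "wy": 0, "wz": 10, "hand": 0}, {"x": -0.03, "y": 0.004, "z": 0, "wx": 0, "wy": 0, "wz": 18.5, "hand": 0}, {"x": -0.0375, "y": 0.0035, "z": 0, "wx": 0, "wy": 0, "wz": 27, "hand": 0}, {"x": -0.045, "y": 0.002, "z": 0, "wx": 0, "wy": 0, "wz": 35.5, "hand": 0}, {"x": -0.052, "y": -0.001, "z": 0, "wx": 0, "wy": 0, "wz": 44, "hand": 0}, {"x": -0.0585, "y": -0.0045, "z": 0, "wx": 0, "wy": 0, "wz": 53, "hand": 0}])

```text
time: 9.22
tool_pos: [0.6247, 0.0249, 0.0474]
tool_rot: [3.14, -0.002, 0.691]
contact_force: [1.6, 0.7, 0.5]
opening: 0.0004
```

```bash
python3 arc.py .7 .55 .4 .3 .2 .1 0 -.05; python3 disc.py 8
python3 - <<'E'
import cv2
a=cv2.imread("pics/scene_8.png")[190:290,255:395]
cv2.imwrite("pics/c8.png",cv2.resize(a,(560,400),interpolation=2))
E
```

```text
t 9.22 tcp [0.6247 0.0249 0.0474] rpy [ 1.799e+02 -1.000e-01  3.960e+01] F [1.6 0.7 0.5] op 0.0004
0.7 [-0.0003 -0.0016  0.0019] wz -0.5
0.55 [-0.0076  0.0004  0.0019] wz 8.1
0.4 [-0.0152  0.0013  0.0019] wz 16.7
0.3 [-0.0202  0.0012  0.0019] wz 22.4
0.2 [-0.0253  0.0007  0.0019] wz 28.2
0.1 [-0.0302 -0.0004  0.0018] wz 33.9
0.0 [-0.0351 -0.0019  0.0018] wz 39.6
-0.05 [-0.0374 -0.0029  0.0018] wz 42.5
t 9.22 tcp [0.6247 0.0249 0.0474] rpy [ 1.799e+02 -1.000e-01  3.960e+01] F [1.6 0.7 0.5] op 0.0004
scene [356.2 173.1] [353 168   8  10  60] ell [355.4 173. ] [9.2 9.6] z40 [[ 0.3831 -0.0255  0.04  ]] z30 [[ 0.3769 -0.029   0.03  ]]
top [318.8 251.8] [314 247  10  11  82] ell [318.8 251.8] [ 9.5 10.3] z40 [[ 0.366  -0.0367  0.04  ]] z30 [[ 0.3657 -0.0368  0.03  ]]
```

View pics/c8.png

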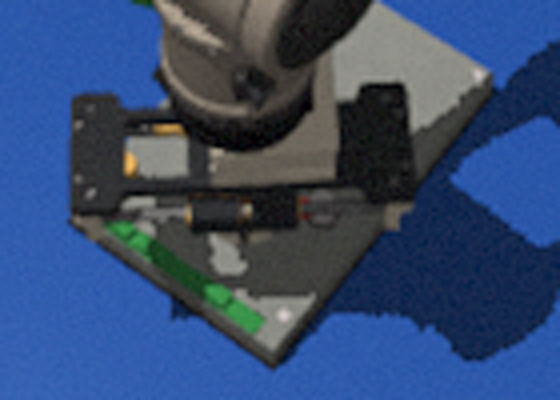

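The view is blocked by the gripper, but the red shows at the fingers and the force is about 1.7 N against the push. That fits turning the keeper at about 1 N. I continue round to the stop.

move_arm(deltas=[{"x": -0.0075, "y": 0.0005, "z": 0.001, "wx": 0, "wy": 0, "wz": 8, "hand": 0}, {"x": -0.015, "y": 0.0015, "z": 0.001, "wx": 0, "wy": 0, "wz": 16.5, "hand": 0}, {"x": -0.02, "y": 0.001, "z": 0.001, "wx": 0, "wy": 0, "wz": 22.5, "hand": 0}, {"x": -0.025, "y": 0.0005, "z": 0.001, "wx": 0, "wy": 0, "wz": 28, "hand": 0}, {"x": -0.03, "y": -0.0005, "z": 0.001, "wx": 0, "wy": 0, "wz": 34, "hand": 0}, {"x": -0.0325, "y": -0.001, "z": 0.001, "wx": 0, "wy": 0, "wz": 37, "hand": 0}, {"x": -0.035, "y": -0.002, "z": 0.001, "wx": 0, "wy": 0, "wz": 39.5, "hand": 0}, {"x": -0.035, "y": -0.002, "z": 0.001, "wx": 0, "wy": 0, "wz": 39.5, "hand": 0}])

```text
time: 10.32
tool_pos: [0.5969, 0.0043, 0.0462]
tool_rot: [3.141, -0.003, 0.011]
contact_force: [2.9, -1.0, 0.0]
opening: 0.0002
```

move_arm(deltas=[{"x": -0.001, "y": 0, "z": 0, "wx": 0, "wy": 0, "wz": 0, "hand": 0}, {"x": -0.002, "y": 0, "z": 0, "wx": 0, "wy": 0, "wz": 0, "hand": 0}, {"x": -0.002, "y": 0, "z": 0, "wx": 0, "wy": 0, "wz": 0, "hand": 0}])

```text
time: 10.7
tool_pos: [0.5964, 0.0042, 0.0464]
tool_rot: [3.141, -0.006, 0.01]
contact_force: [7.9, -1.3, -0.7]
opening: 0.0006
```

The force rose to 8 N with only 0.5 mm of travel, so the keeper is at its stop. I back off, lift and move clear for the final look.

move_arm(deltas=[{"x": 0.006, "y": 0, "z": 0, "wx": 0, "wy": 0, "wz": 0, "hand": 0}, {"x": 0.015, "y": 0, "z": 0, "wx": 0, "wy": 0, "wz": 0, "hand": 0}, {"x": 0.015, "y": 0, "z": -0.04, "wx": 0, "wy": 0, "wz": 0, "hand": 0}, {"x": 0.015, "y": 0, "z": -0.1, "wx": 0, "wy": 0, "wz": 0, "hand": 0}, {"x": -0.03, "y": -0.04, "z": -0.12, "wx": 0, "wy": 0, "wz": 0, "hand": 0}, {"x": -0.08, "y": -0.09, "z": -0.12, "wx": 0, "wy": 0, "wz": 0, "hand": 0}, {"x": -0.12, "y": -0.14, "z": -0.12, "wx": 0, "wy": 0, "wz": 0, "hand": 0}, {"x": -0.12, "y": -0.2, "z": -0.12, "wx": 0, "wy": 0, "wz": 0, "hand": 0}])

```text
time: 11.7
tool_pos: [0.4703, 0.1986, 0.1656]
tool_rot: [3.141, 0.002, 0.008]
contact_force: [0.8, 1.1, -0.6]
opening: 0.0003
```

Run:
```python
from h import *
st()
a=viewer.read_camera("scene")[...,::-1]; t=viewer.read_camera("top")[...,::-1]
cv2.imwrite("pics/scene9.png",a);cv2.imwrite("pics/top9.png",t)
cv2.imwrite("pics/c9.png",np.vstack([np.hstack([cv2.resize(a[190:290,255:395],(420,300),interpolation=2),cv2.resize(t[150:240,270:350],(267,300),interpolation=2)]),np.hstack([cv2.resize(np.ascontiguousarray(a),(344,215)),cv2.resize(np.ascontiguousarray(t),(343,215))])]))
```

```text
t 11.7 tcp [0.4703 0.1986 0.1656] rpy [1.8e+02 1.0e-01 4.0e-01] F [ 0.8  1.1 -0.6] op 0.0003
```

View pics/c9.png

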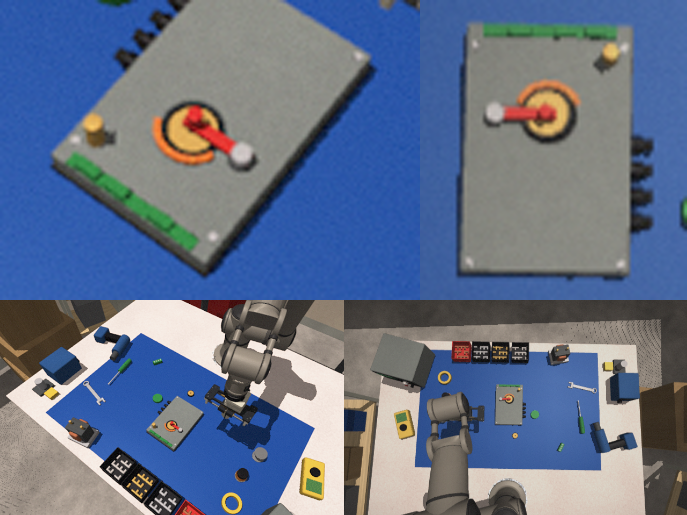

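The picture shows the keeper lying across the seated disc with the post over its centre. The standoff, the decoys and the other things have not moved, and the arm is clear. I hand in.

```bash
python3 -c "
from cell import robot
print(robot.hand_in())"
```

```text
the job is handed in; nothing more can be done
None
```

I pushed the large brass-topped disc across the deck with two half-open fingertips until it dropped into its seat. I then pushed the red keeper round by its post to its stop, backed off and handed in at about 11.7 s.

- **Disc:** at the end of the push, the scene-camera position matched the fingertip position only at the seated height (top at 30 mm). A top-view measurement taken just after disagreed by about 6 mm, but the arm was covering part of the disc in that picture, so I discounted it.
- **Keeper:** the push force rose to 8 N with only 0.5 mm of travel, so it is against its stop. The last pictures show the bar across the disc with the post over its centre.
- **Other things:** the standoff, the two lookalike discs and the rest look unmoved in the last pictures, and the arm was clear of everything.

No last check failed. I did not measure the keeper's angle; I judged it closed from the force and the pictures.

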